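Post a spent battery pack through the spring flap of the recycling box

TASK

Drop the spent blue battery pack into the yellow battery recycling box: with one finger press down the orange finger plate and keep it down so that the spring flap hangs open, and with the other finger gently push the pack off the ledge into the open mouth, then let go so that the flap shuts over it. Only push: do not squeeze, lift or carry the pack, do not slide it onto the shut flap, and leave the other things on the box and the bench where they are.

Things in the scene. Friction and masses are not known exactly. Their poses are not given: they have to be found in the camera images.
- bin: Yellow recycling box fixed to the bench. Origin at bench height under the near edge of the mouth. Its axes: x = push direction (away from the robot, turned up to 0.3 rad), y left, z up. Flat grey deck at z 150, x -105 to 115, y -125 to 60 mm. The mouth is a hole in it, x 0 to 100, y -74 to 44 mm. Nearer than x 0 the deck is a solid ledge. Thin hinge brackets stand at y 36 to 58, x -102 and 104.
- flap (a joint): Orange one-piece spring flap turning about a rod along box x at y 46, z 184 mm. 0 shut, stop at 1.0 rad, grows as its finger plate is pressed down. Springs shut when let go; the pack's weight does not open it. Its door covers the mouth 2 mm below the deck (x 2 to 98, y -72 to 6 mm) and swings down and left. Open it 0.75 to 0.95 rad so that the pack drops freely.
- finger_plate (a point): On top of the orange finger plate, 28 mm right of the rod (box x 0, y 18, z 184 mm when shut; moves with the flap). Plate: x -98 to 98, y 6 to 42 mm, 4 mm thick, level, 34 mm above the deck, beside ledge and mouth. A finger about 28 mm from the rod pressed 20 to 26 mm down (about 7 to 14 N) opens it about 0.75 to 0.9 rad. A fingertip can slide along x while holding it down.
- mouth (a point): Deck height, middle of the door over the mouth (box x 50, y -36, z 150 mm), fixed to the box. Below the mouth a walled well (x 0 to 110, y -120 to 55 mm) goes down to a floor 4 mm above the bench. With the flap open, a finger 8 to 14 mm above deck height may pass over the right half of the mouth.
- pack_mid (a point): Centre of the spent pack: loose blue block with a white band and two brass contacts on top, 44 mm (its x) by 40 mm (its y) by 26 mm high, about 0.1 kg, flat on the ledge before the right half of the mouth, 4 to 31 mm short of it, turned up to 0.2 rad from box x. It can be pushed 8 to 14 mm above the deck, with the two fingers at one height.
- tin: Bystander: small tin with a red label, 30 mm in diameter, 26 mm high, standing on the ledge to the right of the pack, centre of its underside. Leave it.
- good_pack: Bystander: a good green pack of the same size on the bench, centre of its underside. Leave it.
- spool: Bystander: metal spool of 50 mm diameter, 40 mm high, on the bench, centre of its underside. Leave it.
- screwdriver: Bystander: red-handled screwdriver lying on the bench. Leave it.

How it is judged:
On the way, in this order (a step that is already met when the one before it is completed fails the run):
1. a finger holds the flap open while the pack still lies on the ledge (value of joint flap above 0.5 rad and contact force between the fingers and flap above 0.5 N and x of pack_mid in the frame of bin below -0.01 m and z of pack_mid in the frame of bin above 0.155 m), for 0.1 s.
2. with the flap still held open by a finger, the pack is pushed over the edge by a finger (x of pack_mid in the frame of bin above -0.004 m and value of joint flap above 0.4 rad and contact force between the fingers and flap above 0.3 N and contact force between the fingers and pack above 0.03 N).
3. the pack drops through while a finger still holds the flap open (z of pack_mid in the frame of bin below 0.125 m and value of joint flap above 0.4 rad and contact force between the fingers and flap above 0.3 N).
At the end, for the whole second after the job is handed in: The pack lies at rest in the well of the box, its centre less than 90 mm above the bench, and the flap is shut again (under 0.05 rad) (x of pack_mid in the frame of bin between 0 and 0.11 m and y of pack_mid in the frame of bin between -0.12 and 0.056 m and z of pack_mid in the frame of bin below 0.09 m and value of joint flap below 0.05 rad and linear speed of pack below 0.02 m/s); the robot touches nothing.
It fails at once if the pack is lifted (its centre more than 15 mm above where it lies on the ledge) (height (world z) of pack_mid above 0.178 m).
It fails at once if the pack is squeezed or shoved hard (over 15 N) (contact force between the fingers and pack above 15 N).
It fails at once if the pack rests on the shut flap (contact force between pack and flap above 0.3 N and value of joint flap below 0.15 rad).
It fails at once if the tin, the green pack, the spool or the screwdriver is moved by more than 15 mm (distance of any of tin, good_pack, spool, screwdriver from where it was at the start of the episode above 0.015 m).
It also fails if it takes over 35 s, if anything falls off the work surface, if the arm or the gripper's body presses on something with over 40 N, if the wrist force passes 120 N, or if a joint passes its speed limit or range.

ROBOT

A 6-joint arm with a two-finger parallel gripper is mounted at the origin on the work surface. World frame = base frame: x ahead of the robot, y to its left, z up, the work surface at z = 0. Lengths are in m, angles in rad, forces in N, time in s.
With the tool pointing down it reaches from about 0.275 to 0.85 m from the base axis. Payload 5.2 kg.
Tool frame: the origin (TCP) lies on the centre line of the jaws, within the pads' length; the fingertips stand 11 mm ahead of it and the grasp point (between the pads) lies 8 mm behind it; z points along the fingers, y is the line along which they close (so a half turn about z gives the same grasp; the last joint's range is limited). The gripper opens to 85 mm and grips with 20 to 120 N. Pads are 22 mm wide; open, the fingers measure 114 mm over their backs; the gripper's body (76 mm by 85 mm) begins 54 mm behind the grasp point. The pads swing forward as they close: fully open they stand 13 mm farther back than shut.
Start: joints at [1.046, 0.259, 1.535, -0, 1.348, -0.203], TCP at [0.174, 0.522, 0.242] pointing down, gripper open.
Joint ranges: [-3.14, 3.14], [-0.91, 2.08], [0.19, 2.58], [-1.22, 4.36], [0.22, 2.71], [-3.12, 3.12]. Speed limits (rad/s): [2.57, 2.57, 3.14, 3.14, 3.14, 3.14].

INTERFACE

Orientations are given as [roll, pitch, yaw] about the fixed x, y, z axes, in that order (R = Rz(yaw) Ry(pitch) Rx(roll)).
In Python, from workcell import r gives the robot as it stands. The module is installed in compiled form; this text tells all that it offers. Calls block until the motion is done:
- r.reach(position, orientation): joint-space move of the TCP to a pose.
- r.move_linear(position, feed=0.15, attitude=None): straight line of the TCP; attitude=None keeps the orientation; feed is the mean speed in m/s.
- r.move_joints(angles): joint-space move.
- r.set_gripper(opening, f_grip=None): opening from 0.0 (shut) to 1.0 (fully open); f_grip is the grip in N (None keeps the last); returns when the fingers have stopped.
- r.pause(seconds).
- r.solve_ik(position, orientation): joint angles nearest the present ones, or None.
- r.state(): the state.
- r.get_image(name): name is "scene" or "top" or "wrist"; returns the picture (384x512x3 uint8, blue, green, red); there is no depth.
- r.camera_info(name): a dict with "fovy" (degrees; the focal length in pixels is half the picture's height over the tangent of half this angle, whatever the lens; pixels are square), "cx", "cy" (the principal point, pixels), "eye" and "attitude" of the camera in the world. Camera axes: x right, y down, z forward; pixel columns grow to the right and rows downward; lengths in m; the calibration is good to about 2 mm. The wrist camera is an equidistant fisheye: a pixel r from the principal point sees the ray r / f radians off the axis. A picture is of the moment at which its call begins: read the wrist's pose just before it. camera_info takes no time and is no camera call; for the wrist camera it gives the pose at the moment of the call.
A pose or a line that the arm cannot do raises r.PlanningError and nothing moves.
- r.finish_job(): hands the job in; it is judged then, once.
The state is a dict: "clock": time; "qpos": joint angles; "joint_velocities": joint speeds; "effort": joint torques, N m; "tool_pos": TCP position; "orientation": TCP orientation; "contact_force": force on the tool from outside, world axes, zero at the start; "moment": the same for the moment, N m; "grip_width": opening from 0.0 (shut) to 1.0 (fully open); "grip_force": force on a finger pad.
Only numpy, scipy, OpenCV 4.12 (cv2) and the standard library are available. Lean on these libraries where they do the work, as an engineer would, in place of code of your own. Each camera call takes 0.05 s, during which the arm holds its last target. There are 200 camera calls.

## Working session

There is one attempt and no reset: what is moved stays moved. The work goes in short steps, each a Python script; the robot and the scene stay as the last script left them, time stands still between calls to the robot, and variables do not carry over. Pictures are saved under pics/ and viewed, at most 10 in all, crops included, and the job is handed in when it is done.

```bash
mkdir -p pics
python3 - <<'E'
from workcell import r
import cv2
for n in ("scene","top"):
    cv2.imwrite(f"pics/{n}0.png",r.get_image(n)); print(n,r.camera_info(n))
s=r.state();print(s)
E
```

```text
scene {'fovy': 50.73558940122755, 'cx': 250.5675760607385, 'cy': 191.0866012189771, 'eye': array([ 1.25653426, -0.21749738,  0.64891526]), 'attitude': array([-2.15514719,  0.01819813,  1.25946299])}
top {'fovy': 50.99400785985486, 'cx': 248.48439635160935, 'cy': 192.18851145645266, 'eye': array([ 0.40958158, -0.01600965,  1.11349008]), 'attitude': array([-3.03359790e+00,  1.46666717e-03, -1.57705818e+00])}
{'clock': 0.1, 'qpos': array([ 1.04621325e+00,  2.59299253e-01,  1.53595331e+00, -1.04931283e-05,
        1.34803019e+00, -2.02786788e-01]), 'joint_velocities': array([-0.00124703, -0.00292052, -0.00387582, -0.00085223, -0.00026049,
       -0.00039341]), 'effort': array([ 1.87284852e-03, -4.46973145e+01, -2.91247505e+01, -5.47039235e-04,
        6.25928529e-03,  3.55615339e-05]), 'tool_pos': array([0.1736903 , 0.52137368, 0.2415503 ]), 'orientation': array([-3.13993512e+00, -3.30366775e-04,  2.81979842e+00]), 'contact_force': array([0.42013496, 0.75618871, 0.02480379]), 'moment': array([-0.02383211, -0.03060165,  0.01340739]), 'grip_force': 0.0, 'grip_width': 1.001865655276267}
```

View pics/top0.png

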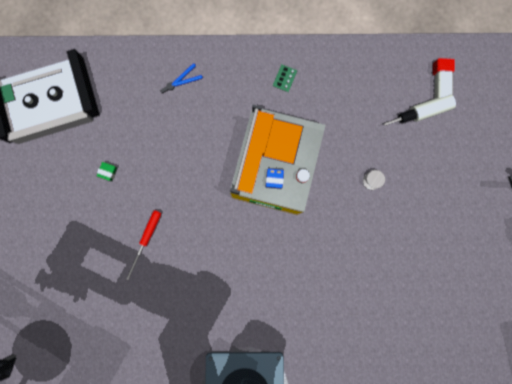

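View pics/scene0.png

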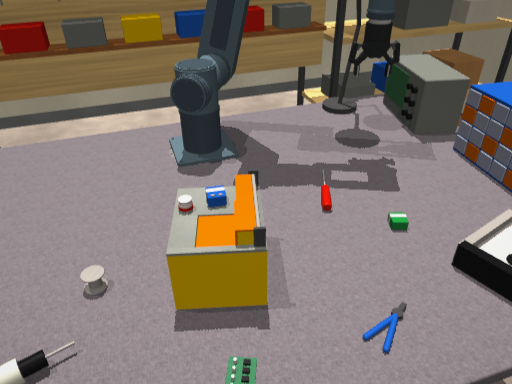

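The top view shows the box around (280,160), with the pack at (275,178), the tin at (303,175) and the flap plate running from (262,115) to (242,192). I'll take a rough fix from this and move above the box for a closer wrist view.

```bash
cat > h.py <<'E'
import numpy as np, cv2
from scipy.spatial.transform import Rotation as R
from workcell import r
def cast(ci,px,z,fish=False):
    """pixels (N,2) -> world points on plane height z"""
    p=np.atleast_2d(np.asarray(px,float)); f=192/np.tan(np.radians(ci["fovy"])/2)
    d=(p-[ci["cx"],ci["cy"]])/f
    if fish:
        t=np.linalg.norm(d,axis=1,keepdims=True)+1e-12
        v=np.hstack([d/t*np.sin(t),np.cos(t)])
    else: v=np.hstack([d,np.ones((len(d),1))])
    v=R.from_euler("xyz",ci["attitude"]).apply(v)
    return ci["eye"]+v*((z-ci["eye"][2])/v[:,2:])
def tobox(o,b,w):
    d=np.asarray(w)[...,:2]-o; c,s=np.cos(b),np.sin(b)
    return np.stack([d[...,0]*c+d[...,1]*s,-d[...,0]*s+d[...,1]*c],-1)
def toworld(o,b,p):
    c,s=np.cos(b),np.sin(b); return np.array([o[0]+c*p[0]-s*p[1],o[1]+s*p[0]+c*p[1]])
def mask(im,lo,hi):
    return cv2.inRange(cv2.cvtColor(im,cv2.COLOR_BGR2HSV),np.array(lo),np.array(hi))
E
python3 - <<'E'
from h import *
ci=r.camera_info("top"); np.set_printoptions(precision=4,suppress=True)
print("pack",cast(ci,[275,178],.176)); print("plate",a:=cast(ci,[[262,115],[242,192]],.184))
d=a[0]-a[1]; b=np.arctan2(d[1],d[0]); print("yaw",b)
c=cast(ci,[278,160],.15)[0]
q=None
for dx in (0.0,):
    for yaw in (np.pi+b,b):
        p=[c[0]-.05,c[1],.36]
        q=r.solve_ik(p,[np.pi,0,yaw]); print(yaw,q)
r.reach(p,[np.pi,0,np.pi+b])
ci=r.camera_info("wrist"); im=r.get_image("wrist"); print(ci,r.state()["tool_pos"],r.state()["clock"])
cv2.imwrite("pics/w1.png",im); np.save("w1.npy",ci,allow_pickle=True)
E
```

```text
pack [[ 0.5444 -0.0778  0.176 ]]
plate [[ 0.6943 -0.0485  0.184 ]
 [ 0.5109 -0.0002  0.184 ]]
yaw -0.25734385163584594
2.884248801953947 [-0.363   0.2069  1.3201  0.      1.6146 -1.6764]
-0.25734385163584594 [-0.363   0.2069  1.3201 -0.      1.6146  1.4652]
{'fovy': 65.70646984690485, 'cx': 251.68305411027075, 'cy': 186.55209233871554, 'eye': array([ 0.4764, -0.0709,  0.4922]), 'attitude': array([2.8714, 0.0005, 1.315 ])} [ 0.5423 -0.0865  0.3599] 2.7083
```

View pics/w1.png

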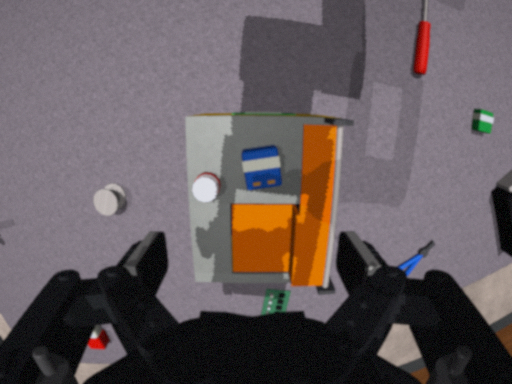

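The wrist view shows the pack at (262,167), the tin at (205,187), the plate at u 303–337 and v 125–287, and the mouth/door at u 232–294 and v 204–272. I'll extract the geometry from this picture.

Run:
```python
from h import *
np.set_printoptions(precision=4,suppress=True)
ci=np.load("w1.npy",allow_pickle=True).item(); im=cv2.imread("pics/w1.png")
def big(m):
    c=max(cv2.findContours(m,cv2.RETR_EXTERNAL,cv2.CHAIN_APPROX_NONE)[0],key=cv2.contourArea)
    o=np.zeros_like(m); cv2.drawContours(o,[c],-1,255,-1); return o,c[:,0,:]
roi=np.zeros(im.shape[:2],np.uint8); roi[100:300,180:350]=255
o,_=big(mask(im,(5,140,60),(22,255,255))&roi)
rows=np.where(o.any(1))[0]; print("rows",rows[0],rows[-1])
rt=np.array([[np.where(o[v])[0][-1]+.5,v] for v in range(135,280)])
W=cast(ci,rt,.184,True)
vx,vy,x0,y0=cv2.fitLine(W[:,:2].astype(np.float32),cv2.DIST_HUBER,0,1e-4,1e-4).ravel()
b=np.arctan2(vy,vx)
b=(b+np.pi/2)%np.pi-np.pi/2
lf=np.array([[np.where(o[v])[0][0]-.5,v] for v in range(212,266)]); D=cast(ci,lf,.148,True)
pn=cast(ci,[[322,rows[0]-.5]],.184,True); pf=cast(ci,[[312,rows[-1]+.5]],.184,True)
cols=range(240,285); dn=cast(ci,[[u,np.where(o[:,u])[0][0]-.5] for u in cols],.15,True); df=cast(ci,[[u,np.where(o[:,u])[0][-1]+.5] for u in cols],.15,True)
t=lambda w:np.median(tobox([0,0],b,w),axis=0)
yy=[t(W)[1]-.042, t(D)[1]+.072]; xx=[t(pn)[0]+.098,t(pf)[0]-.098,t(dn)[0],t(df)[0]-.1]
print("yaw",b,"y0",yy,"x0",xx)
org=toworld([0,0],b,[np.mean([np.mean(xx[:2]),xx[2]]),np.mean(yy)]); print("origin",org)
p,c=big(mask(im,(100,120,40),(130,255,255))&roi)
hull=cv2.convexHull(c); P=tobox(org,b,cast(ci,hull[:,0],.176,True)); rect=cv2.minAreaRect((P*1000).astype(np.float32)); print("pack",rect,cv2.boxPoints(rect))
red,c=big(mask(im,(0,0,170),(180,60,255))&roi[:]&cv2.rectangle(np.zeros_like(roi),(185,165),(225,210),255,-1)); 
T=tobox(org,b,cast(ci,c,.176,True)); print("tin",cv2.minEnclosingCircle((T*1000).astype(np.float32)))
np.savez("box.npz",o=org,b=b)
```

```text
rows 125 286
yaw -0.26197445 y0 [np.float64(0.10266493290455342), np.float64(0.10149396309623432)] x0 [np.float64(0.5938316010134451), np.float64(0.5959102440283944), np.float64(0.5946203899800125), np.float64(0.5911928469112971)]
origin [ 0.6009 -0.0554]
pack ((-37.55983352661133, -34.2175407409668), (20.036041259765625, 39.1928825378418), 9.436711311340332) [[-50.6553 -16.5288]
 [-44.2293 -55.1913]
 [-24.4644 -51.9063]
 [-30.8904 -13.2438]]
tin ((-25.116771697998047, -99.98735046386719), 15.748541831970215)
```

Run:
```python
from h import *
np.set_printoptions(precision=4,suppress=True)
B=np.load("box.npz"); o,b=B["o"],float(B["b"])
ci=np.load("w1.npy",allow_pickle=True).item(); im=cv2.imread("pics/w1.png")
m=mask(im,(100,120,40),(130,255,255)); k=np.zeros_like(m); k[140:200,235:295]=255
pts=np.argwhere(m&k)[:,::-1]
P=tobox(o,b,cast(ci,pts,.176,True))*1000
rect=cv2.minAreaRect(P.astype(np.float32)); print("pack",rect); print(cv2.boxPoints(rect))
py=rect[0][1]/1000
ty=.018; sp=ty-py; op=(sp-.0145)/.085; my=(ty+py)/2; print("opening",op,"mid y",my)
np.savez("plan.npz",my=my,op=op)
r.set_gripper(op)
xy=toworld(o,b,[-.088,my])
r.reach([*xy,.235],[np.pi,0,np.pi+b])
ci=r.camera_info("wrist"); im=r.get_image("wrist"); s=r.state(); print(s["tool_pos"],s["grip_width"],s["contact_force"],s["clock"])
cv2.imwrite("pics/w2.png",im); np.save("w2.npy",ci,allow_pickle=True)
cv2.imwrite("pics/s2.png",cv2.resize(r.get_image("scene")[120:320,130:330],None,fx=3,fy=3,interpolation=cv2.INTER_CUBIC))
```

```text
pack ((-50.02454376220703, -36.1933479309082), (45.366050720214844, 39.13249588012695), 8.7808198928833)
[[-75.4286 -20.3191]
 [-69.4548 -58.9929]
 [-24.6205 -52.0676]
 [-30.5943 -13.3937]]
opening 0.46698056389303766 mid y -0.009096673965454103
[ 0.5154 -0.0424  0.2372] 0.4685538253165931 [ 0.4121 -0.2799  0.7706] 3.8667
```

View pics/w2.png

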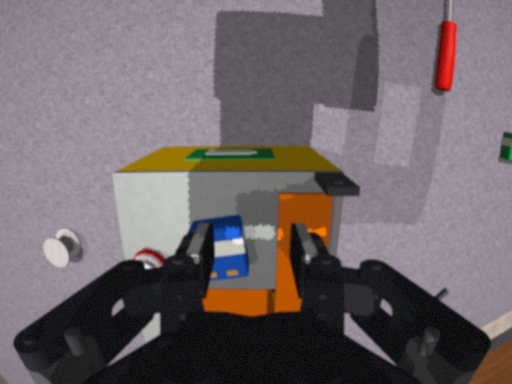

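View pics/s2.png

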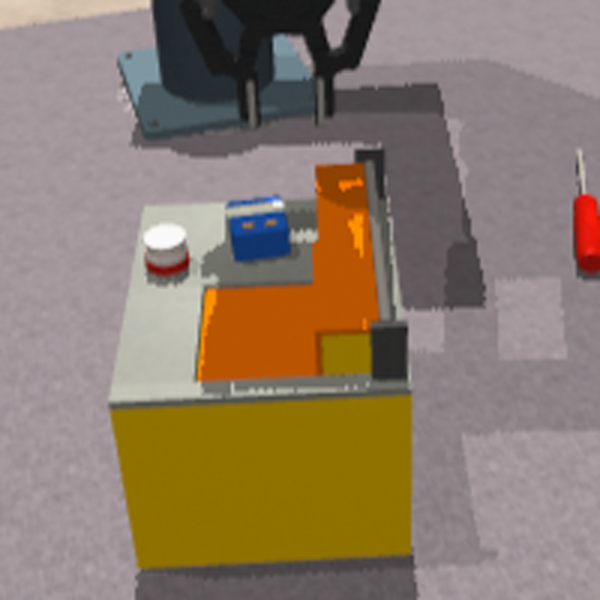

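The wrist view shows the fingers over the plate and behind the pack, and the scene view shows the right finger lined up with the pack and the left one with the plate. The pack's back face is at box x ≈ -73. I'll start at x = -93 and come down in small steps until I feel contact.

Run:
```python
from h import *
np.set_printoptions(precision=4,suppress=True)
B=np.load("box.npz"); o,b=B["o"],float(B["b"]); my=float(np.load("plan.npz")["my"])
xy=toworld(o,b,[-.093,my])
r.move_linear([*xy,.212],feed=.05); r.pause(.2)
f0=r.state()["contact_force"]; z=.212; print(r.state()["tool_pos"],f0)
while z>.17:
    z-=.002; r.move_linear([*xy,z],feed=.04); r.pause(.05)
    df=r.state()["contact_force"]-f0
    if abs(df[2])>1.5: break
s=r.state(); print(z,s["tool_pos"],df,s["clock"])
cv2.imwrite("pics/s3.png",cv2.resize(r.get_image("scene")[140:320,130:330],None,fx=3,fy=3,interpolation=cv2.INTER_CUBIC))
```

```text
[ 0.5089 -0.0402  0.2123] [ 0.0579 -0.2027 -0.3951]
0.19199999999999998 [ 0.5089 -0.0402  0.1927] [-1.8885  0.312   6.3052] 7.7333
```

View pics/s3.png

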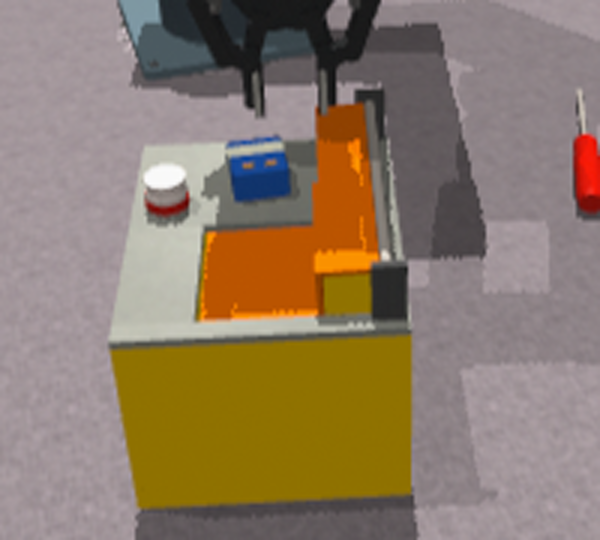

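The left finger is resting on the near end of the plate, with 6 N at TCP z ≈ 0.193. Next I'll press down about 23 mm while watching the force.

Run:
```python
from h import *
np.set_printoptions(precision=3,suppress=True)
B=np.load("box.npz"); o,b=B["o"],float(B["b"]); my=float(np.load("plan.npz")["my"])
xy=toworld(o,b,[-.093,my])
for z in (.186,.180,.175,.170):
    r.move_linear([*xy,z],feed=.04); r.pause(.1); s=r.state(); print(z,s["tool_pos"],s["contact_force"],s["moment"])
    if np.linalg.norm(s["contact_force"])>30: break
print(s["clock"])
cv2.imwrite("pics/s4.png",cv2.resize(r.get_image("scene")[140:320,130:330],None,fx=3,fy=3,interpolation=cv2.INTER_CUBIC))
```

```text
0.186 [ 0.509 -0.04   0.187] [-1.659  1.871  6.791] [0.512 0.199 0.071]
0.18 [ 0.51  -0.04   0.181] [0.445 1.653 8.718] [0.531 0.03  0.097]
0.175 [ 0.51  -0.04   0.176] [-1.026  0.371  8.334] [ 0.304 -0.041  0.001]
0.17 [ 0.51  -0.041  0.172] [ 0.32  -0.74   8.038] [ 0.053 -0.014 -0.048]
9.3333
```

View pics/s4.png

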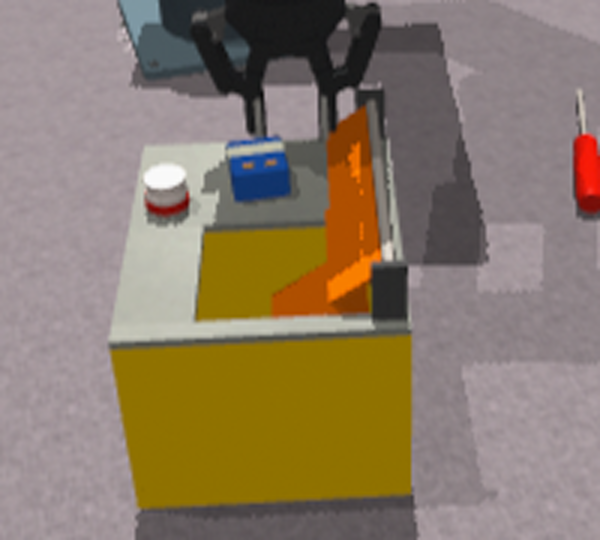

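The flap hangs open and the pack hasn't moved: the yellow well shows at (260,270) and the orange door at (310,290). I'll press slightly deeper and push along box x in segments.

Run:
```python
from h import *
np.set_printoptions(precision=3,suppress=True)
B=np.load("box.npz"); o,b=B["o"],float(B["b"]); my=float(np.load("plan.npz")["my"])
for i,x in enumerate([-.093,-.08,-.07,-.06,-.05,-.045,-.04,-.035,-.03,-.025,-.02,-.01,0]):
    r.move_linear([*toworld(o,b,[x,my]),.168],feed=.04); s=r.state()
    im=r.get_image("top"); m=mask(im,(100,120,60),(130,255,255)); m[:120]=0; m[200:]=0; m[:,:235]=0; m[:,320:]=0
    print(x,tobox(o,b,s["tool_pos"]),s["tool_pos"][2],s["contact_force"],"blue",int((m>0).sum()),s["clock"])
    if np.linalg.norm(s["contact_force"])>30: break
r.pause(.3)
cv2.imwrite("pics/s5.png",cv2.resize(r.get_image("scene")[140:320,130:330],None,fx=3,fy=3,interpolation=cv2.INTER_CUBIC))
```

```text
-0.093 [-0.091 -0.009] 0.1695317370703444 [-0.33  -1.042  7.654] blue 0 9.6333
-0.08 [-0.08  -0.011] 0.1680614357918329 [-3.961 -5.784  3.452] blue 0 10.1583
-0.07 [-0.071 -0.011] 0.16779419935518816 [-5.699 -4.981  4.615] blue 0 10.6083
-0.06 [-0.061 -0.011] 0.1677997470567454 [-5.791 -5.348  3.997] blue 0 11.0583
-0.05 [-0.051 -0.011] 0.16782954544753595 [-6.351 -4.727  3.779] blue 0 11.5083
-0.045 [-0.046 -0.011] 0.16778280823171854 [-6.124 -5.206  4.467] blue 0 11.8333
-0.04 [-0.041 -0.011] 0.16777346327434034 [-6.831 -5.42   3.818] blue 0 12.1583
-0.035 [-0.036 -0.011] 0.1678009882942288 [-6.454 -5.469  4.008] blue 0 12.4833
-0.03 [-0.031 -0.011] 0.16779529495507445 [-6.881 -5.416  5.142] blue 0 12.8083
-0.025 [-0.026 -0.011] 0.1678993139856274 [-4.681 -4.81   3.4  ] blue 0 13.1333
-0.02 [-0.021 -0.011] 0.1678587374988437 [-5.497 -5.316  3.956] blue 0 13.4583
-0.01 [-0.011 -0.011] 0.1679082986463858 [-5.046 -5.01   4.738] blue 3 13.9083
0 [-0.006 -0.01 ] 0.16614536443564676 [-18.648  -0.372   6.524] blue 1 14.3583
```

View pics/s5.png

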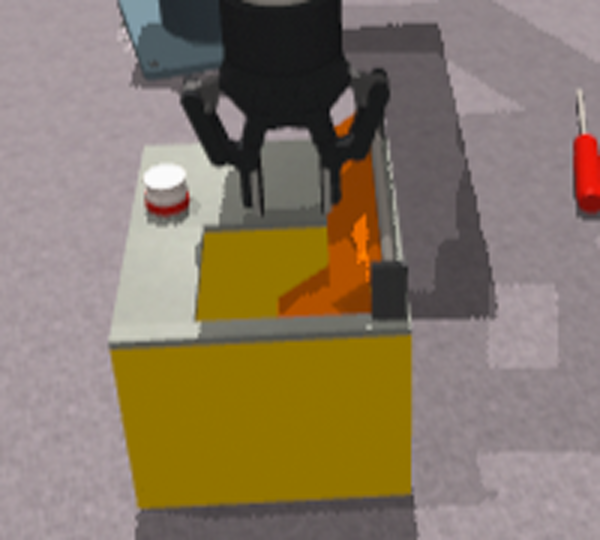

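The pack is gone from the ledge. The scene camera sees the near wall of the well down to about z 60 mm with nothing on it, so the pack is on the floor. I'll back off a little and lift away.

Run:
```python
from h import *
np.set_printoptions(precision=3,suppress=True)
B=np.load("box.npz"); o,b=B["o"],float(B["b"]); my=float(np.load("plan.npz")["my"])
xy=toworld(o,b,[-.02,my])
r.move_linear([*xy,.168],feed=.04); print(r.state()["contact_force"])
r.move_linear([*xy,.2],feed=.04); print(r.state()["contact_force"])
r.move_linear([*xy,.3],feed=.1)
r.move_linear([*toworld(o,b,[-.15,my]),.36],feed=.15); r.pause(.5)
print(r.state()["contact_force"],r.state()["clock"])
a=cv2.resize(r.get_image("scene")[140:320,130:330],None,fx=2,fy=2); c=cv2.resize(r.get_image("top")[90:230,210:330],None,fx=2.57,fy=2.57)
cv2.imwrite("pics/s6.png",np.hstack([a,c[:360]]) if c.shape[0]>=360 else np.hstack([a[:c.shape[0]],c]))
```

```text
[ 2.52  -9.834  2.463]
[-0.067  0.073 -0.026]
[ 0.051  0.617 -0.007] 19.1167
```

View pics/s6.png

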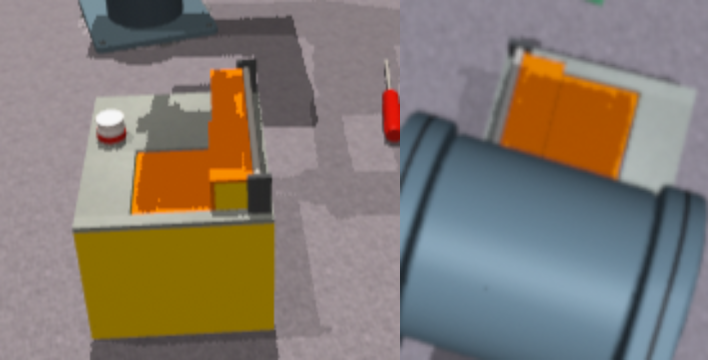

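The flap is shut, the ledge is clear, the tin is still in place and the arm touches nothing, so I'm handing in.

```bash
python3 -c "
from workcell import r
print(r.finish_job())"
```

```text
the job is handed in; nothing more can be done
None
```

I pushed the blue pack off the ledge through the held-open flap, the flap shut behind it, and I handed the job in just after 19 s on the robot's clock; no verdict came back, and I inferred the pack is on the well floor from camera views rather than seeing it there.

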